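Lock the retaining bar across the mould cradle

ROBOT

A 7-joint arm with a two-finger parallel gripper is mounted at the origin on the work surface. World frame = base frame: x ahead of the robot, y to its left, z up, the work surface at z = 0. Lengths are in mm, angles in rad, forces in N, time in s.
With the tool pointing down it reaches from about 350 to 900 mm from the base axis. Payload 19.9 kg.
Tool frame: the origin (TCP) lies midway between the tips of the shut fingers; the grasp point (between the pads) lies 19 mm behind it; z points along the fingers, y is the line along which they close (so a half turn about z gives the same grasp; the last joint's range is limited). The gripper opens to 85 mm and grips with 20 to 120 N. Pads are 22 mm wide; open, the fingers measure 114 mm over their backs; the gripper's body (76 mm by 85 mm) begins 54 mm behind the grasp point. The pads swing forward as they close: fully open they stand 13 mm farther back than shut.
Start: joints at [1.292, 0.417, -0.01, 1.614, 0.005, 1.111, -0.053], TCP at [147.224, -607.393, 231.26] pointing down, gripper open.
Joint ranges: [-2.81, 2.81], [-0.39, 2.02], [-1.27, 1.25], [0.06, 2.57], [-1.19, 4.33], [0.19, 2], [-2.82, 2.82]. Speed limits (rad/s): [1.89, 1.89, 2.39, 2.39, 3.01, 3.01, 3.01].

INTERFACE

Orientations are given as [roll, pitch, yaw] about the fixed x, y, z axes, in that order (R = Rz(yaw) Ry(pitch) Rx(roll)).
In Python, from station import monitor, viewer, manip gives the robot as it stands. The module is installed in compiled form; this text tells all that it offers.
- The arm moves only by the shell command python3 -m pendant 'ROWS'. ROWS is JSON, a list that holds one entry, the list of rows, each a list of 7 numbers: the shift along the world's x, y, z in mm, then the turn, a rotation vector about the world's x, y, z in rad, then the finger opening in mm, from 0 to 85.4. In form: [[[x, y, z, rx, ry, rz, gripper], ...]]. A call has 1 to 12 rows; each row is the pose to reach, as a shift and turn from the pose commanded when the call began; what a row does not reach only later rows make up. A row lasts 1/12 s, in which the tool goes at most 41.7 mm and 7.16 degrees, less where a joint would pass 70% of its speed; a pose out of reach is approached as far as the arm can. A call with a gripper value outside its range is refused whole. The fingers move at their own pace and stop on an object; the grip force is fixed at half the most. Time passes only in rows, so rows that repeat a pose let the fingers close. It gives the time, the measured TCP pose, the force, the opening and the grip force at its end, in the units of the state.
- monitor.observe(): the state, without advancing time (a new reading comes with each control period).
- viewer.snapshot(name): name is "scene" or "top"; returns the picture (400x640x3 uint8, red, green, blue); there is no depth.
- viewer.calibration(name): a dict with "K" (3x3 intrinsics, pixels), "R" (3x3) and "t" (3): a world point X has camera coordinates R X + t. Camera axes: x right, y down, z forward; pixel columns grow to the right and rows downward; lengths in mm; the calibration is good to about 2 mm. A picture is of the moment at which its call begins. calibration takes no time and is no camera call.
- manip.close_job(): hands the job in; it is judged then, once.
The state is a dict: "clock": time; "qpos": joint angles; "qvel": joint speeds; "effort": joint torques, N m; "ee_pos": TCP position; "tcp_rot": TCP orientation; "force": force on the tool from outside, world axes, zero at the start; "wrist_torque": the same for the moment, N m; "width": finger opening in mm; "gripper_force": force on a finger pad.
Only numpy, scipy, OpenCV 4.12 (cv2) and the standard library are available. Lean on these libraries where they do the work, as an engineer would, in place of code of your own. Each camera call takes 0.05 s, during which the arm holds its last target. There are 200 camera calls.

TASK

Lock the plaster mould into its cradle: lay the retaining bar across the two posts, its long brass tongue under the steel strap and against the red spring stop, its short steel tongue caught under the steel nose of the other post. Push the stop in by feel, never driving it against its end. Leave the bar flat on both posts, pushed home against the nose's end wall by the spring; do not shift the mould in the cradle or disturb the glue bottle, the hammer or the tin.

Things in the scene. Friction and masses are not known exactly. Their poses are not given: they have to be found in the camera images.
- cradle: Fixed base board of the wooden cradle, 130 (x) x 370 (y) x 18 mm; origin: centre of its underside, z up, y along it. On it stands a frame of two posts, 70 mm wide in x: keeper post at +y, nose post at -y, with seats 85 mm above the origin between side walls 43 mm apart. The frame is set up to 12 mm off centre along y, either way; its offset is not reported: feel for it.
- bar: Loose retaining bar, about 0.35 kg. Origin: underside, mid-handle; y along it to the brass tongue, z up. Wooden plank 36 (x) x 163 x 16 mm; tongues 36 wide, 8 thick, undersides level with the plank's: brass y=78 to 115, steel y=-85 to -105 mm. Blue handle block on top, 24 (x) x 70 (y) mm, z=16 to 50 mm: grip across its 24 mm. Starts flat on the table, handle up.
- keeper (a point): Keeper post: middle of the steel strap's inner edge at seat level if the frame is centred; cradle frame (0, 102, 85) mm. The seat runs from y=92 to 152 mm, open to the inside; side walls start at y=102. The dark steel strap bridges it from y=102 to 114 mm, underside 15 mm and top 21 mm above the seat. All these y shift with the frame.
- nose (a point): Nose post: inner edge of the steel nose at seat level if the frame is centred; cradle frame (0, -99, 85) mm. The seat runs from y=-105 (end wall) to -88 mm; side walls from y=-96 outwards. The dark steel nose overhangs the seat from the end wall to y=-99 mm, underside 11.5 mm and top 19.5 mm above the seat. All these y shift with the frame.
- stop_rest (a point): Where the red spring stop's face, under the strap, stands when free if the frame is centred, at seat level; cradle frame (0, 107, 85) mm; shifts with the frame.
- locked (a point): Where the locked bar's origin belongs, axes alike, if the frame is centred; cradle frame (0, 0, 85) mm. Strap and nose are 201 mm apart, the bar is 220 mm long: it goes in tilted (0.1 to 0.18 rad), brass tongue first, pushes the stop in 15 to 20 mm, then the steel end comes down past the nose and the spring returns the bar 6 mm or more.
- plunger (a joint): Red spring stop, 34 mm wide, 12 mm high, under and behind the strap: how far it is pushed in along +y. 0 free (3.6 N to start it), 8 mm with the bar locked (7 N), 14 mm when the bar just clears the nose (10 N), 20 mm at 12.6 N, 24 mm at its end, where it must never be driven.
- brass_tip (a point): Underside of the brass tongue's end, on the bar's mid-line; bar frame (0, 115, 0) mm.
- steel_tip (a point): Underside of the steel tongue's end, on the bar's mid-line; bar frame (0, -105, 0) mm.
- mould: Loose two-part white plaster mould block 100 x 130 x 62 mm, 1 kg, standing on the cradle's base board between the posts; its top is 80 mm above the cradle's origin, 5 mm below the locked bar. Origin: centre of its underside. Leave it there.
- glue: White glue bottle with a red cap, 60 mm across, 150 mm tall, standing; origin at the centre of its underside. Bystander.
- hammer: Hammer lying on the bench; origin below its middle, its length along its x. Bystander.
- tin: Closed metal tin, 66 mm across, 60 mm tall, standing; origin at the centre of its underside. Bystander.
There are look-alikes about, which are no part of the job. Several things look just like the bar: the one meant starts nearest to the robot's base.

How it is judged (in metres and radians):
At the end, for the whole second after the job is handed in: The bar lies at rest on both seats: within 5 mm of the cradle's mid-line, undersides of both tongues at most 2.5 mm above (3 mm below) seat level, level and in line with the cradle within 0.05 rad, and the spring stop has come back to 5 to 11 mm, so the bar is home under the nose (x of bar in the frame of cradle between -0.005 and 0.005 m and y of bar in the frame of cradle between -0.016 and 0.016 m and value of joint plunger between 0.005 and 0.011 m and z of steel_tip in the frame of cradle between 0.082 and 0.0875 m and z of brass_tip in the frame of cradle between 0.082 and 0.0875 m and angle between bar's own z axis and vertical below 0.05 rad and angle between the y axis of bar and the y axis of cradle, either way round below 0.05 rad and linear speed of bar below 0.01 m/s and angular speed of bar below 0.05 rad/s); the robot touches nothing.
It fails at once if the spring stop is driven against its end (pushed in more than 23 mm) (value of joint plunger above 0.023 m).
It fails at once if the mould is shifted more than 15 mm (distance of mould from where it was at the start of the episode above 0.015 m).
It fails at once if the glue is moved more than 30 mm or tipped over (distance of glue from where it was at the start of the episode above 0.03 m or angle between glue's own z axis and vertical above 0.5 rad).
It fails at once if the hammer is moved more than 30 mm (distance of hammer from where it was at the start of the episode above 0.03 m).
It fails at once if the tin is moved more than 30 mm or tipped over (distance of tin from where it was at the start of the episode above 0.03 m or angle between tin's own z axis and vertical above 0.5 rad).
It also fails if it takes over 48 s, if anything falls off the work surface, if the arm or the gripper's body presses on something with over 40 N, if the wrist force passes 120 N, or if a joint passes its speed limit or range.

## Working session

There is one attempt and no reset: what is moved stays moved. The work goes in short steps, Python scripts to look and compute and a shell command to move; the robot and the scene stay as the last step left them, time stands still between calls to the robot, and variables do not carry over. Pictures are saved under pics/ and viewed, at most 10 in all, crops included, and the job is handed in when it is done.

```bash
mkdir -p pics
cat > h.py <<'E'
import numpy as np, cv2
from station import monitor, viewer, manip
def snap(n,f=None):
    im=viewer.snapshot(n)
    if f: cv2.imwrite('pics/'+f,cv2.cvtColor(im,cv2.COLOR_RGB2BGR))
    return im
def ray(n,u,v,z):
    c=viewer.calibration(n);K,R,t=[np.array(c[k],float) for k in('K','R','t')]
    d=R.T@np.linalg.solve(K,[u,v,1.]);o=-R.T@t.ravel()
    return (o+d*(z-o[2])/d[2]).round(1)
def proj(n,X):
    c=viewer.calibration(n);K,R,t=[np.array(c[k],float) for k in('K','R','t')]
    p=K@(R@np.array(X,float)+t.ravel());return (p[:2]/p[2]).round(1)
E
python3 - <<'E'
from h import *
snap('top','t0.png');snap('scene','s0.png')
for n in('top','scene'):
    c=viewer.calibration(n);print(n,np.array(c['K']).round(0).tolist(),(-np.array(c['R']).T@np.array(c['t']).ravel()).round(0))
print(monitor.observe())
E
```

```text
top [[439.0, 0.0, 329.0], [0.0, 439.0, 197.0], [0.0, 0.0, 1.0]] [ 473.  -76. 1192.]
scene [[434.0, 0.0, 318.0], [0.0, 434.0, 198.0], [0.0, 0.0, 1.0]] [1404. -267.  711.]
{'clock': 0.1, 'qpos': array([ 1.29150044,  0.41792371, -0.01029634,  1.61411306,  0.00469605,
        1.11068491, -0.05301192]), 'qvel': array([-2.01519225e-03, -9.13709368e-04,  1.36890395e-03,  6.89887511e-05,
        1.18137474e-03, -3.32874351e-04, -2.39159364e-04]), 'effort': array([ 7.89957157e-04, -8.65827012e+01,  6.79656453e-01, -4.35641706e+01,
        1.92464772e-02,  4.87712474e-03, -3.02008539e-05]), 'ee_pos': array([ 147.14136592, -607.11415569,  230.71735378]), 'tcp_rot': array([-3.14049059e+00,  8.50269751e-05,  2.37784158e-01]), 'force': array([-0.49647769, -0.06401701, -0.60889226]), 'wrist_torque': array([0.00499607, 0.0182696 , 0.00832059]), 'gripper_force': 0.0, 'width': 85.74931367555266}
```

View pics/t0.png

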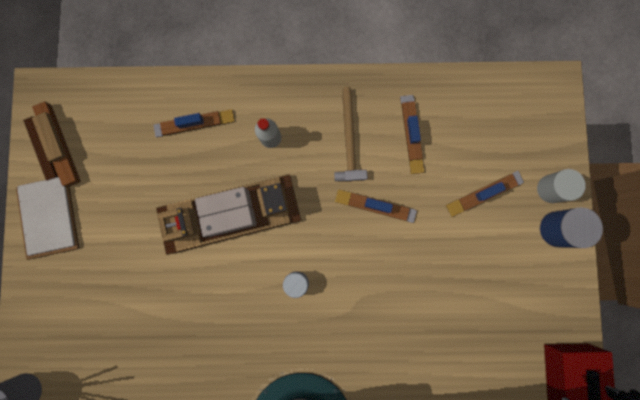

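View pics/s0.png

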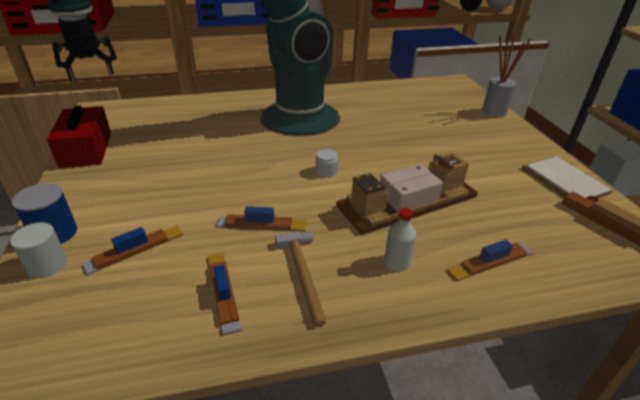

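The top view shows four bar look-alikes, at (378,206), (486,193), (412,135) and (190,122). The cradle is at (228,214), with the red stop at its left end (180,222). The glue is at (266,130), the hammer head at (351,176) and the tin at (295,285). Next I measure each bar's distance from the base.

Run:
```python
from h import *
im=snap('top')
hsv=cv2.cvtColor(im,cv2.COLOR_RGB2HSV)
m=cv2.inRange(hsv,(108,120,40),(125,255,255))
n,l,s,c=cv2.connectedComponentsWithStats(m)
for i in range(1,n):
    if 60<s[i,4]<600:
        p=ray('top',*c[i],45);print('blue',c[i].round(1),s[i,4],p,'dist',np.hypot(*p[:2]).round(0))
crop=cv2.resize(im[165:245,320:440],None,fx=6,fy=6,interpolation=cv2.INTER_CUBIC)
crop2=cv2.resize(im[165:260,145:310],None,fx=4.36,fy=4.36,interpolation=cv2.INTER_CUBIC)
crop2=crop2[:, :720]
a=np.vstack([crop[:,:720],crop2])
a=cv2.resize(a,None,fx=0.66,fy=0.66)
cv2.imwrite('pics/c1.png',cv2.cvtColor(a,cv2.COLOR_RGB2BGR));print(a.shape)
# bar: orange+yellow mask
for nm,lo,hi,box in [('brass',(18,150,90),(32,255,255),(325,420,185,225)),('wood',(5,150,50),(16,255,255),(325,420,185,225)),('steel',(90,0,110),(125,90,255),(395,425,198,225))]:
    mm=cv2.inRange(hsv,lo,hi);z=np.zeros_like(mm);z[box[2]:box[3],box[0]:box[1]]=mm[box[2]:box[3],box[0]:box[1]]
    P=cv2.findNonZero(z)
    if P is not None: print(nm,len(P),P.mean((0,1)).round(1),cv2.minAreaRect(P))
```

```text
blue [187.5 119.7] 189 [804.5 295.3  45. ] dist 857.0
blue [413.6 128.7] 197 [ 771.6 -309.    45. ] dist 831.0
blue [490.7 191.2] 182 [ 600.5 -506.2   45. ] dist 785.0
blue [378.5 205. ] 189 [ 568.2 -209.8   45. ] dist 606.0
blue [553.  229.5] 436 [ 497.6 -663.4   45. ] dist 829.0Traceback (most recent call last):
  File "<stdin>", line 12, in <module>
    return _nx.concatenate(arrs, 0, dtype=dtype, casting=casting)
           ~~~~~~~~~~~~~~~^^^^^^^^^^^^^^^^^^^^^^^^^^^^^^^^^^^^^^^
ValueError: all the input array dimensions except for the concatenation axis must match exactly, but along dimension 1, the array at index 0 has size 720 and the array at index 1 has size 719
```

Run:
```python
from h import *
im=snap('top')
hsv=cv2.cvtColor(im,cv2.COLOR_RGB2HSV)
a=cv2.resize(im[165:245,320:440],(540,360),interpolation=cv2.INTER_CUBIC)
b=cv2.resize(im[170:258,148:308],(800,440),interpolation=cv2.INTER_CUBIC)
cv2.imwrite('pics/c1.png',cv2.cvtColor(a,cv2.COLOR_RGB2BGR));cv2.imwrite('pics/c2.png',cv2.cvtColor(b,cv2.COLOR_RGB2BGR))
def reg(lo,hi,x0,x1,y0,y1):
    mm=cv2.inRange(hsv,lo,hi);z=np.zeros_like(mm);z[y0:y1,x0:x1]=mm[y0:y1,x0:x1];return cv2.findNonZero(z)
for nm,lo,hi,box in [('brass',(18,150,90),(32,255,255),(325,420,185,225)),('wood',(3,130,50),(15,255,255),(325,420,185,225)),('steel',(85,0,100),(130,100,255),(400,425,198,225))]:
    P=reg(lo,hi,*box)
    if P is not None: print(nm,len(P),P.mean((0,1)).round(1),cv2.minAreaRect(P))
for p in [(343,197),(378,205),(411,214),(159,230),(291,200)]: print(p,hsv[p[1],p[0]])
```

```text
brass 150 [342.9 196.9] ((342.7353210449219, 197.058837890625), (12.611851692199707, 11.884245872497559), 14.03624439239502)
wood 442 [378.4 206.9] ((378.43524169921875, 206.2461395263672), (59.296932220458984, 12.979156494140625), 14.743562698364258)
(343, 197) [ 20 164 143]
(378, 205) [109 149  94]
(411, 214) [160   6 125]
(159, 230) [ 17 106 145]
(291, 200) [ 12 130  49]
```

View pics/c1.png

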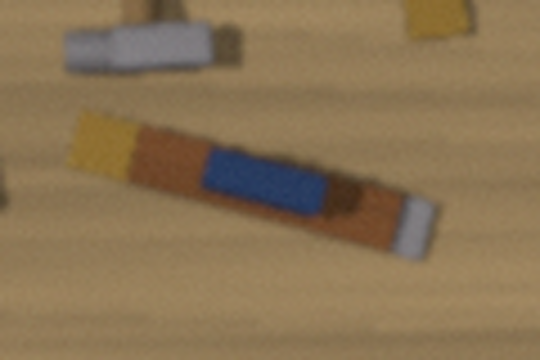

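View pics/c2.png

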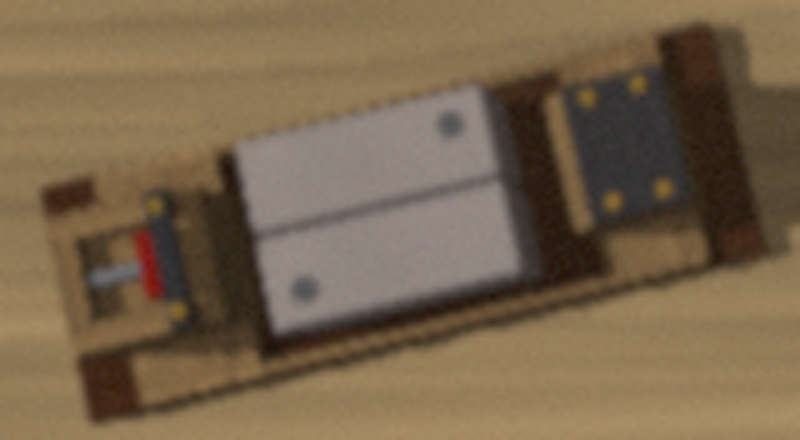

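The crops show the target bar with brass at (337,196) and steel at (412,216). It is 606 mm from the base, the nearest of the four (next is 785), so I choose this one. The strap bolts are at about (179,211) and (184,232), the nose plate's inner edge is at about (264,201), and the red stop is on the left. I'll compute poses from these.

Run:
```python
from h import *
a=lambda x,y:(320+x/4.5,165+y/4.5)
b=lambda x,y:(148+x/5,170+y/5)
R=lambda p,z:ray('top',*p,z)[:2]
B=R(a(77,140),8);S=R(a(420,228),8);d=(B-S);L=np.hypot(*d);d/=L
print('bar',B,S,'len',L,'origin',S+d*105,B-d*115,'ang of y axis',np.arctan2(d[1],d[0]), 'handle',R((378.5,205),47))
C=[R(b(*p),18) for p in[(42,188),(92,420),(762,250),(710,27)]]
print('corners',C,'centre',np.mean(C,0)); 
e=(C[0]+C[1]-C[2]-C[3])/2;print('len',np.hypot(*e),'yang',np.arctan2(e[1],e[0]))
w=(C[0]+C[3]-C[1]-C[2])/2;print('w',np.hypot(*w),np.arctan2(w[1],w[0])+np.pi/2)
st=R(b(166.5,260),106);no=R(b(578,157),104.5);e=st-no
print('strap',st,'nose edge',no,'len',np.hypot(*e),'ang',np.arctan2(e[1],e[0]))
u=e/np.hypot(*e);print('locked from strap',st-u*108,'from nose',no+u*99)
nb=np.mean([R(b(*p),104.5) for p in[(588,97),(638,85),(613,202),(663,188)]],0);e=st-nb;print('nb',nb,np.arctan2(e[1],e[0]))
# mould
for p in [(148,170)]:pass
mc=np.mean([R(b(*p),80) for p in[(235,145),(485,88),(525,270),(275,335)]],0);print('mould',mc)
```

```text
bar [ 597.2 -102.5] [ 541.2 -307.5] len 212.5111761766896 origin [ 568.86913301 -206.21120951] [ 566.89571146 -213.43534196] ang of y axis 1.3041315661527526 handle [ 568.2 -209.6]
corners [array([572.1, 382.9]), array([448.2, 353.1]), array([533.3,  -3. ]), array([654.3,  24.2])] centre [551.975 189.3  ]
len 367.0586908111562 yang 1.8007092209175055
w 125.722919549301 1.7994731349029918
strap [528.1 286. ] nose edge [576.5  82.8] len 208.88465716753825 ang 1.8046282151948347
locked from strap [553.12433674 180.93914825] from nose [553.56102466 179.10578077]
nb [583.2   59.15] 1.8090737915304023
mould [553.675 186.775]
```

```bash
python3 -m pendant '[[[35,33,0,0,0,0.09,60],[70,66,0,0,0,0.18,60],[105,99,-10,0,0,0.27,60],[140,132,-20,0,0,0.36,60],[175,165,-30,0,0,0.45,60],[210,198,-40,0,0,0.54,60],[245,231,-50,0,0,0.63,60],[280,264,-60,0,0,0.72,60],[315,297,-70,0,0,0.81,60],[350,330,-80,0,0,0.9,60],[385,364,-90,0,0,0.98,60],[421,398,-100,0,0,1.066,60]]]'; python3 -m pendant '[[[0,0,0,0,0,0,60],[0,0,0,0,0,0,60],[0,0,0,0,0,0,60]]]'
python3 - <<'E'
from h import *
im=snap('top');a=cv2.resize(im[150:250,320:450],(780,600),interpolation=cv2.INTER_CUBIC)
cv2.imwrite('pics/g1.png',cv2.cvtColor(a,cv2.COLOR_RGB2BGR));s=monitor.observe();print(s['ee_pos'],s['tcp_rot'],s['force'],s['clock'])
print(proj('top',s['ee_pos']))
E
```

```text
clock: 1.2
ee_pos: [505.9, -268.2, 148.9]
tcp_rot: [3.141, 0.0, 1.307]
force: [-0.4, -1.6, -0.1]
width: 60.1
gripper_force: 0.0
clock: 1.45
ee_pos: [504.5, -269.9, 149.0]
tcp_rot: [-3.141, 0.0, 1.303]
force: [-0.2, 0.1, -0.1]
width: 60.0
gripper_force: 0.0
[ 504.14865376 -270.59481456  149.15658957] [-3.14118315e+00  5.11118663e-04  1.30206767e+00] [-0.59687651 -0.41364102 -0.02093095] 1.5
[409.8 227.9]
```

```bash
python3 -m pendant '[[[25,24,-10,0,0,0,60],[50,47,-20,0,0,0,60],[64,60.5,-30,0,0,0,60],[64,60.5,-55,0,0,0,60],[64,60.5,-60,0,0,0,60],[64,60.5,-60,0,0,0,60],[64,60.5,-60,0,0,0,60]]]'
python3 - <<'E'
from h import *
im=snap('scene');s=monitor.observe();print(s['ee_pos'],s['tcp_rot'],s['force'],s['clock'])
c=proj('scene',[568,-210,50]);print(c);x,y=c.astype(int)
a=cv2.resize(im[y-75:y+45,x-80:x+80],(800,600),interpolation=cv2.INTER_CUBIC)
cv2.imwrite('pics/g2.png',cv2.cvtColor(a,cv2.COLOR_RGB2BGR))
E
```

```text
clock: 2.08
ee_pos: [568.1, -210.7, 89.8]
tcp_rot: [-3.141, 0.001, 1.302]
force: [0.5, -0.0, 0.1]
width: 59.7
gripper_force: 0.0
[ 568.53979    -210.68157435   90.35714559] [3.14073314e+00 6.82143442e-04 1.30172452e+00] [-1.08743229 -0.2519583   1.0907543 ] 2.1333
[259.3 209.1]
```

View pics/g2.png

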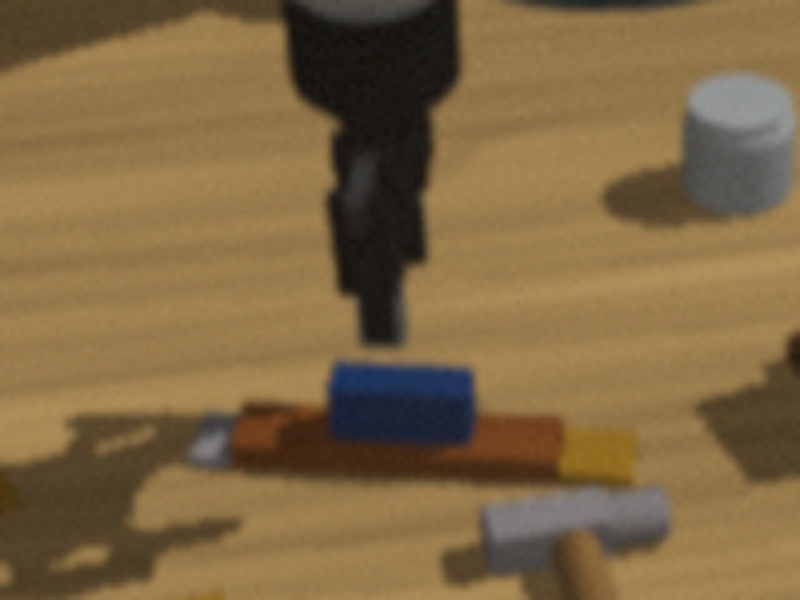

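The fingers stand just above the blue handle (crop 400,400), with the tips at crop (380,343). They are along the bar and clear of the hammer. I'll check the lateral offset with projections, then descend.

```bash
python3 - <<'E'
from h import *
c=np.array([259,209])-[80,75]
for X in [[568.5,-210.7,90],[568.5,-210.7,50],[598,-218.5,95]]: print(X,(proj('scene',X)-c)*5)
E
python3 -m pendant '[[[0,0,-25,0,0,0,60],[0,0,-50,0,0,0,60],[0,0,-64,0,0,0,60],[0,0,-68,0,0,0,60],[0,0,-68,0,0,0,60],[0,0,-68,0,0,0,60]]]'
```

```text
[568.5, -210.7, 90] [395. 311.]
[568.5, -210.7, 50] [400.  376.5]
[598, -218.5, 95] [384.5 341.5]
clock: 2.63
ee_pos: [569.3, -209.5, 22.4]
tcp_rot: [3.141, 0.0, 1.304]
force: [1.4, -0.1, -0.4]
width: 59.7
gripper_force: 0.0
```

```bash
python3 -m pendant '[[[0,0,0,0,0,0,10],[0,0,0,0,0,0,10],[0,0,0,0,0,0,10],[0,0,0,0,0,0,10],[0,0,0,0,0,0,10],[0,0,0,0,0,0,10]]]'; python3 -m pendant '[[[0,0,10,0,0,0,10],[0,0,30,0,0,0,10],[0,0,60,0,0,0,10],[0,0,100,0,0,0,10],[0,0,130,0,0,0,10],[0,0,150,0,0,0,10],[0,0,150,0,0,0,10],[0,0,150,0,0,0,10]]]'
```

```text
clock: 3.13
ee_pos: [569.2, -209.4, 22.2]
tcp_rot: [3.14, 0.0, 1.303]
force: [-2.5, 0.5, 7.7]
width: 23.3
gripper_force: 59.2
clock: 3.8
ee_pos: [569.0, -209.4, 172.6]
tcp_rot: [3.14, 0.001, 1.304]
force: [0.0, -0.3, -4.0]
width: 23.1
gripper_force: 59.5
```

```bash
python3 -m pendant '[[[0,20,0,0,0,0.03,10],[0,50,0,0,0,0.07,10],[-2,85,0,0,0,0.12,10],[-3,120,0,0,0,0.17,10],[-4,155,0,0,0,0.22,10],[-5,190,0,0,0,0.27,10],[-6,225,0,0,0,0.32,10],[-7,260,0,0,0,0.37,10],[-8,295,0,0,0,0.42,10],[-9,325,0,0,0,0.46,10],[-10,350,0,0,0,0.49,10],[-10,365,0,0,0,0.499,10]]]'; python3 -m pendant '[[[0,0,0,0,0,0,10],[0,0,0,0,0,0,10],[0,0,0,0,0,0,10]]]'
python3 - <<'E'
from h import *
im=snap('top');s=monitor.observe();print(s['ee_pos'],s['tcp_rot'],s['force'],s['clock'])
a=cv2.resize(im[165:265,145:305],(800,500),interpolation=cv2.INTER_CUBIC)
cv2.imwrite('pics/g3.png',cv2.cvtColor(a,cv2.COLOR_RGB2BGR))
E
```

```text
clock: 4.8
ee_pos: [557.2, 159.2, 170.1]
tcp_rot: [-3.14, -0.001, 1.808]
force: [0.2, 0.1, -2.4]
width: 23.1
gripper_force: 59.5
clock: 5.05
ee_pos: [558.6, 154.6, 170.5]
tcp_rot: [-3.14, 0.001, 1.801]
force: [0.8, -0.6, -3.5]
width: 22.9
gripper_force: 59.4
[558.76057157 154.36088214 170.66260748] [-3.14050790e+00  6.24089856e-04  1.80089810e+00] [ 0.66897664  0.4939516  -2.16149379] 5.1
```

View pics/g3.png

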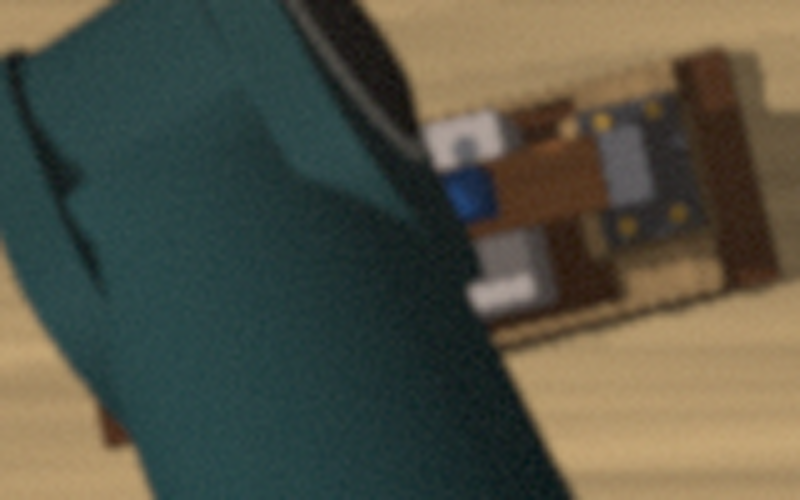

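The held bar lines up with the cradle: its steel end is at crop (645,157), pixel (274,196.5), over the nose plate. I can use that to measure the bar's offset in the grip.

Run:
```python
from h import *
b=lambda x,y:(145+x/5,165+y/5)
u=np.array([np.cos(1.803),np.sin(1.803)]);r=np.array([u[1],-u[0]])
P=ray('top',*b(645,157.5),156)[:2];Q=ray('top',*b(606,170),156)[:2]
T=np.array([558.8,154.4]);
print('steel end',P,'along',(P-T)@u,'lat',(P-T)@r,'inner steel edge along',(Q-T)@u,'lat',(Q-T)@r)
L=np.array([553.4,180.]);print('end vs locked along',(P-L)@u,'lat',(P-L)@r,'TCP lat',(T-L)@r)
```

```text
steel end [582.9  50.6] along -106.56013349526155 lat -0.433531396833129 inner steel edge along -87.24494421258025 lat -1.7232844639713847
end vs locked along -132.7157336621733 lat -1.0695973593291939 TCP lat -0.6360659624960657
```

```bash
python3 -m pendant '[[[0,0,0,-0.04,-0.01,0,10],[0,0,0,-0.09,-0.021,0,10],[0,0,0,-0.136,-0.032,0,10],[-1,7,-5,-0.136,-0.032,0,10],[-2.6,13.7,-15,-0.136,-0.032,0,10],[-2.6,13.7,-28,-0.136,-0.032,0,10],[-2.6,13.7,-37,-0.136,-0.032,0,10],[-2.6,13.7,-38,-0.136,-0.032,0,10],[-2.6,13.7,-38,-0.136,-0.032,0,10],[-2.6,13.7,-38,-0.136,-0.032,0,10]]]'
python3 - <<'E'
from h import *
s=monitor.observe();print(s['ee_pos'],s['tcp_rot'],s['force'],s['clock'])
im=snap('scene')
x,y=proj('scene',[553,180,100]).astype(int);print(x,y)
a=cv2.resize(im[y-60:y+60,x-80:x+80],(800,600),interpolation=cv2.INTER_CUBIC)
cv2.imwrite('pics/g4.png',cv2.cvtColor(a,cv2.COLOR_RGB2BGR))
E
```

```text
clock: 5.93
ee_pos: [556.4, 169.0, 133.1]
tcp_rot: [-3.141, 0.139, 1.802]
force: [0.1, -0.9, -2.9]
width: 22.9
gripper_force: 59.4
[556.39984228 169.03014035 133.14865216] [-3.14123105  0.13947532  1.80201311] [ 0.10732642 -0.885034   -2.87397409] 5.9333
409 171
```

View pics/g4.png

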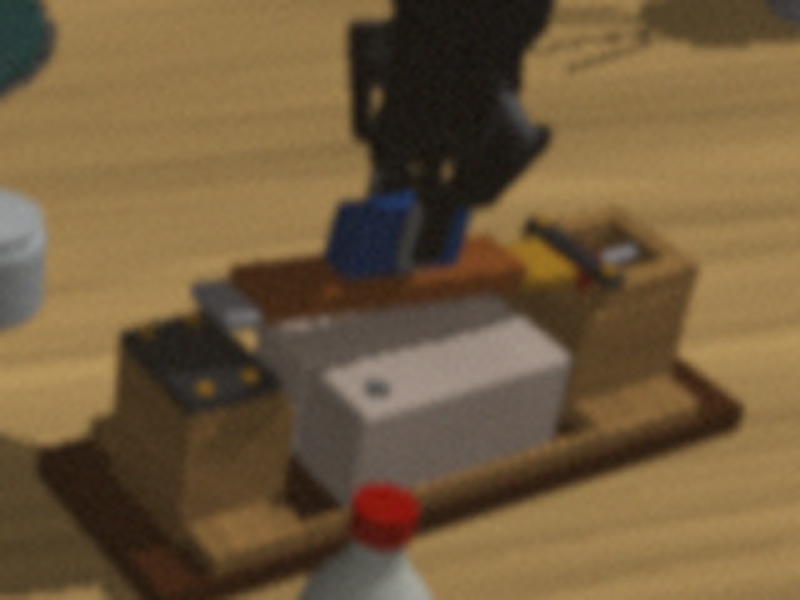

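The bar is tilted with its brass tongue just inside the strap (crop 545,260), and the steel end is above the nose (crop 225,300). Next I feel for the seat.

```bash
python3 -m pendant '[[[0,0,-3,0,0,0,10],[0,0,-5,0,0,0,10],[0,0,-6,0,0,0,10],[0,0,-7,0,0,0,10]]]'; python3 -m pendant '[[[0,0,-1,0,0,0,10],[0,0,-2,0,0,0,10]]]';python3 -m pendant '[[[0,0,-1,0,0,0,10],[0,0,-1,0,0,0,10]]]'
```

```text
clock: 6.32
ee_pos: [556.2, 169.5, 126.1]
tcp_rot: [-3.141, 0.14, 1.803]
force: [0.5, -0.3, -2.8]
width: 22.7
gripper_force: 59.4
clock: 6.48
ee_pos: [556.2, 169.5, 124.1]
tcp_rot: [-3.141, 0.14, 1.803]
force: [0.8, 1.0, -1.6]
width: 23.0
gripper_force: 59.4
clock: 6.65
ee_pos: [556.1, 169.5, 123.0]
tcp_rot: [-3.141, 0.14, 1.803]
force: [-0.1, -0.9, -2.1]
width: 22.7
gripper_force: 59.4
```

```bash
python3 -m pendant '[[[0,0,-1,0,0,0,10],[0,0,-1,0,0,0,10]]]';python3 -m pendant '[[[0,0,-1,0,0,0,10],[0,0,-1,0,0,0,10]]]'
```

```text
clock: 6.82
ee_pos: [556.3, 169.5, 122.2]
tcp_rot: [-3.142, 0.14, 1.803]
force: [-0.3, -0.5, 1.0]
width: 23.0
gripper_force: 59.7
clock: 6.98
ee_pos: [556.5, 169.2, 121.4]
tcp_rot: [3.141, 0.14, 1.802]
force: [0.5, -3.3, 3.4]
width: 22.8
gripper_force: 60.2
```

```bash
python3 -m pendant '[[[0,0,2.5,0,0,0,10],[-0.7,2.9,2.5,0,0,0,10],[-1.4,5.8,2.5,0,0,0,10],[-1.4,5.8,2.5,0,0,0,10]]]';python3 -m pendant '[[[-0.5,1.95,0,0,0,0,10],[-0.5,1.95,0,0,0,0,10]]]';python3 -m pendant '[[[-0.5,1.95,0,0,0,0,10],[-0.5,1.95,0,0,0,0,10]]]';python3 -m pendant '[[[-0.5,1.95,0,0,0,0,10],[-0.5,1.95,0,0,0,0,10]]]'
```

```text
clock: 7.32
ee_pos: [554.4, 176.3, 123.6]
tcp_rot: [-3.141, 0.139, 1.804]
force: [-0.0, -0.0, -2.5]
width: 23.2
gripper_force: 59.4
clock: 7.48
ee_pos: [554.2, 177.4, 123.6]
tcp_rot: [-3.141, 0.14, 1.803]
force: [-1.1, -1.5, -2.0]
width: 22.9
gripper_force: 59.4
clock: 7.65
ee_pos: [553.8, 179.0, 123.7]
tcp_rot: [-3.141, 0.14, 1.803]
force: [0.3, -4.7, -1.2]
width: 23.0
gripper_force: 59.5
clock: 7.82
ee_pos: [553.3, 180.9, 123.7]
tcp_rot: [-3.141, 0.14, 1.803]
force: [0.4, -4.9, -0.7]
width: 23.0
gripper_force: 59.4
```

Stop contact is at y≈178.3, so the stop is now in about 2.7 mm. I'll push on in steps, checking the force.

```bash
python3 -m pendant '[[[-0.7,2.9,0,0,0,0,10],[-1.15,4.9,0,0,0,0,10],[-1.15,4.9,0,0,0,0,10]]]';python3 -m pendant '[[[-0.7,2.9,0,0,0,0,10],[-1.15,4.9,0,0,0,0,10],[-1.15,4.9,0,0,0,0,10]]]'
```

```text
clock: 8.07
ee_pos: [552.2, 185.6, 123.7]
tcp_rot: [-3.141, 0.141, 1.803]
force: [1.3, -6.9, 0.3]
width: 22.9
gripper_force: 59.5
clock: 8.32
ee_pos: [551.2, 190.1, 123.7]
tcp_rot: [-3.141, 0.141, 1.802]
force: [0.8, -9.1, 0.9]
width: 23.2
gripper_force: 59.6
```

```bash
python3 -m pendant '[[[-0.4,1.6,0,0,0,0,10],[-0.7,2.9,0,0,0,0,10],[-0.7,2.9,0,0,0,0,10]]]'
```

```text
clock: 8.57
ee_pos: [550.6, 192.6, 123.7]
tcp_rot: [-3.141, 0.142, 1.802]
force: [1.1, -10.8, 0.5]
width: 22.9
gripper_force: 59.6
```

```bash
python3 -m pendant '[[[-0.2,1,0,0,0,0,10],[-0.1,0.3,-2.2,0.02,0.005,0,10],[0.1,-0.4,-4.4,0.039,0.009,0,10],[0.1,-0.4,-4.4,0.039,0.009,0,10]]]'; python3 -m pendant '[[[0.1,-0.5,-1.7,0.015,0.003,0,10],[0.2,-1,-3.4,0.029,0.007,0,10],[0.2,-1,-3.4,0.029,0.007,0,10]]]'
```

```text
clock: 8.9
ee_pos: [550.9, 190.9, 118.9]
tcp_rot: [-3.141, 0.101, 1.8]
force: [1.1, -10.3, 2.5]
width: 23.5
gripper_force: 59.9
clock: 9.15
ee_pos: [551.1, 190.2, 115.6]
tcp_rot: [-3.141, 0.071, 1.801]
force: [1.4, -10.7, 2.9]
width: 23.0
gripper_force: 59.9
```

```bash
python3 -m pendant '[[[0.1,-0.4,-1.7,0.015,0.003,0,10],[0.2,-0.8,-3.3,0.029,0.007,0,10],[0.2,-0.8,-3.3,0.029,0.007,0,10]]]'; python3 -m pendant '[[[0.1,-0.5,-2.2,0.02,0.005,0,10],[0.2,-1,-4.4,0.039,0.009,0,10],[0.2,-1,-4.4,0.039,0.009,0,10]]]'
```

```text
clock: 9.4
ee_pos: [551.3, 189.4, 112.3]
tcp_rot: [-3.141, 0.041, 1.801]
force: [1.3, -11.1, 2.1]
width: 23.2
gripper_force: 59.9
clock: 9.65
ee_pos: [551.5, 188.3, 107.7]
tcp_rot: [-3.141, 0.001, 1.8]
force: [2.0, -11.2, -0.6]
width: 23.0
gripper_force: 59.8
```

```bash
python3 -m pendant '[[[0,0,-0.6,0,0,0,10],[0,0,-0.6,0,0,0,10]]]'; python3 -m pendant '[[[0.5,-2,0,0,0,0,10],[0.9,-3.9,0,0,0,0,10],[0.9,-3.9,0,0,0,0,10]]]'; python3 -m pendant '[[[0.3,-1.5,0,0,0,0,10],[0.7,-2.9,0,0,0,0,10],[0.7,-2.9,0,0,0,0,10]]]'
```

```text
clock: 9.82
ee_pos: [551.5, 189.0, 107.5]
tcp_rot: [-3.141, 0.002, 1.801]
force: [2.2, -10.4, 0.9]
width: 23.1
gripper_force: 59.8
clock: 10.07
ee_pos: [552.4, 185.1, 107.5]
tcp_rot: [-3.141, 0.002, 1.801]
force: [2.2, -8.6, -1.0]
width: 22.7
gripper_force: 59.6
clock: 10.32
ee_pos: [553.0, 182.5, 107.5]
tcp_rot: [-3.141, 0.001, 1.802]
force: [2.1, -7.0, -0.6]
width: 22.9
gripper_force: 59.6
```

```bash
python3 -m pendant '[[[0.2,-1,0,0,0,0,10],[0.2,-1,0,0,0,0,10]]]'; python3 -m pendant '[[[0.2,-1,0,0,0,0,10],[0.2,-1,0,0,0,0,10]]]';  python3 -m pendant '[[[0.2,-1,0,0,0,0,10],[0.2,-1,0,0,0,0,10]]]'
```

```text
clock: 10.48
ee_pos: [553.0, 182.4, 107.6]
tcp_rot: [3.142, 0.0, 1.802]
force: [2.0, -4.6, -1.5]
width: 23.0
gripper_force: 59.3
clock: 10.65
ee_pos: [553.0, 182.3, 107.6]
tcp_rot: [3.141, -0.001, 1.803]
force: [2.9, 2.2, -2.8]
width: 23.2
gripper_force: 59.1
clock: 10.82
ee_pos: [552.9, 182.2, 107.7]
tcp_rot: [3.141, -0.002, 1.804]
force: [0.1, 6.2, -4.9]
width: 22.8
gripper_force: 59.1
```

Wall contact felt, so the bar is home. I'll ease off, press lightly down, and release.

```bash
python3 -m pendant '[[[-0.3,1.4,-1,0,0,0,10],[-0.3,1.4,-1,0,0,0,10]]]'; python3 -m pendant '[[[0,0,0,0,0,0,30],[0,0,0,0,0,0,50],[0,0,0,0,0,0,60],[0,0,0,0,0,0,60],[0,0,0,0,0,0,60],[0,0,0,0,0,0,60]]]'; python3 -m pendant '[[[0,0,10,0,0,0,60],[0,0,40,0,0,0,60],[0,0,70,0,0,0,60],[0,0,100,0,0,0,60],[0,0,130,0,0,0,60],[0,-30,150,0,0,0,60],[-35,-60,150,0,0,0,60],[-70,-90,150,0,0,0,60],[-105,-115,150,0,0,0,60],[-140,-140,150,0,0,0,60],[-170,-160,150,0,0,0,60],[-170,-160,150,0,0,0,60]]]'
python3 - <<'E'
from h import *
im=snap('scene');t=snap('top')
a=cv2.resize(im[111:231,329:489],(800,600),interpolation=cv2.INTER_CUBIC)
cv2.imwrite('pics/f1.png',cv2.cvtColor(a,cv2.COLOR_RGB2BGR))
b=cv2.resize(t[170:258,148:308],(800,440),interpolation=cv2.INTER_CUBIC)
cv2.imwrite('pics/f2.png',cv2.cvtColor(b,cv2.COLOR_RGB2BGR))
E
```

```text
clock: 10.98
ee_pos: [553.0, 182.4, 107.1]
tcp_rot: [3.141, 0.001, 1.803]
force: [-3.4, -2.5, 9.3]
width: 23.1
gripper_force: 60.8
clock: 11.48
ee_pos: [552.9, 182.3, 106.6]
tcp_rot: [-3.142, -0.0, 1.803]
force: [-0.6, 0.4, 0.3]
width: 60.0
gripper_force: 0.0
clock: 12.48
ee_pos: [378.6, 19.4, 256.9]
tcp_rot: [-3.141, 0.003, 1.8]
force: [0.8, 0.5, 0.5]
width: 60.1
gripper_force: 0.0
```

View pics/f1.png

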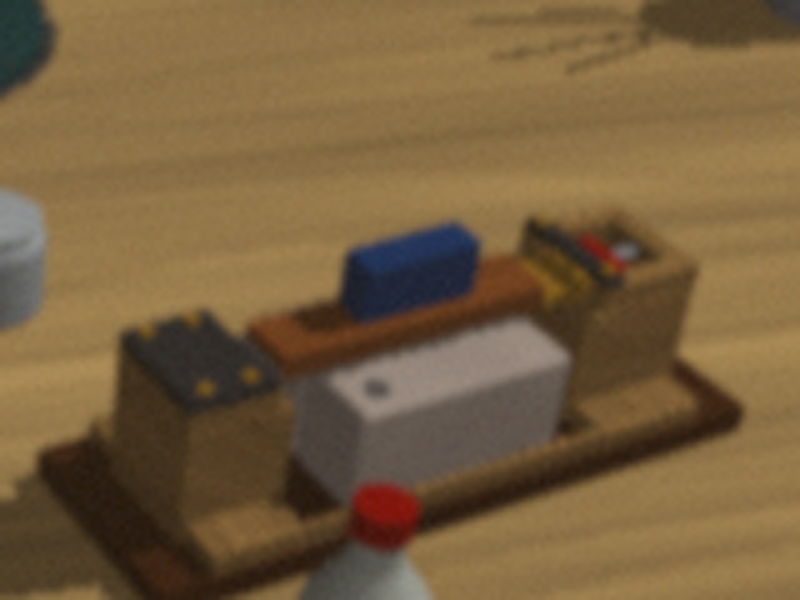

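View pics/f2.png

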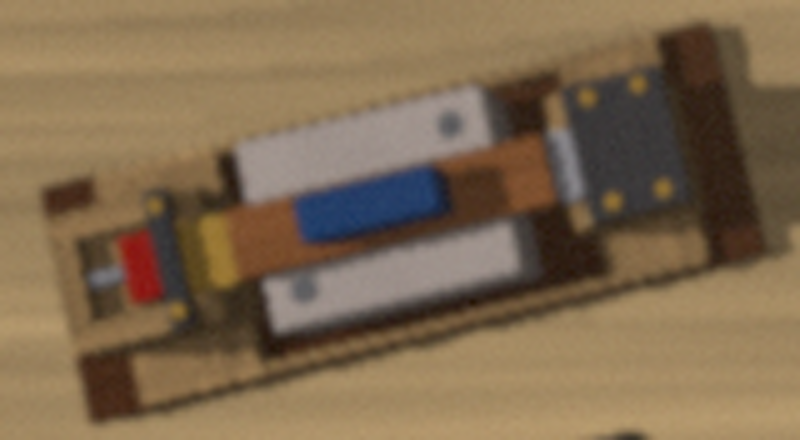

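Both views show the bar flat and in line. The steel tongue is under the nose (top crop 570,160) and the brass under the strap (170,260). The red stop is partly pushed in (140,265), and the mould hasn't moved. Handing in.

```bash
python3 -c "
from station import manip;print(manip.close_job())"
```

```text
the job is handed in; nothing more can be done
None
```

The retaining bar is locked flat across both posts, home against the nose's end wall, with the stop pushed in about 16 mm at most and the mould unmoved; I handed the job in at about 12.6 s and no verdict came back.

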